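# Start the kitchen timer braced against the buffer

### The arm

A 6-joint arm with a two-finger parallel gripper is mounted at the origin on a cart in front of the work surface, level with it; the furniture and walls round the work are solid. World frame = base frame: x ahead of the robot, y to its left, z up, the work surface at z = 0. Lengths are in m, angles in rad, forces in N, time in s.
With the tool pointing down it reaches from about 0.375 to 0.825 m from the base axis. Payload 5.5 kg.
Tool frame: the origin (TCP) lies midway between the tips of the shut fingers; the grasp point (between the pads) lies 19 mm behind it (pinch_z is the distance from the TCP to the grasp point, in m); z points along the fingers, y is the line along which they close (so a half turn about z gives the same grasp; the last joint's range is limited). The gripper opens to 85 mm and grips with 20 to 120 N. Pads are 22 mm wide; open, the fingers measure 114 mm over their backs; the gripper's body (76 mm by 85 mm) begins 54 mm behind the grasp point. The pads swing forward as they close: fully open they stand 13 mm farther back than shut.
Start: joints at [-1.267, 0.314, -0.047, 1.21, 0, 1.571], TCP at [0.179, -0.573, 0.203] pointing down, gripper open.
Joint ranges: [-2.67, 2.67], [-0.69, 1.73], [-1.03, 1.25], [-2.08, 2.16], [-1.42, 1.45], [-3.14, 3.14]. Speed limits (rad/s): [2.39, 2.39, 3.01, 3.14, 3.14, 3.14].

### API

Orientations are given as a unit quaternion [w, x, y, z].
In Python, from cell import movep, line_to, movej, open_jaws, clamp, wait, inverse_kinematics, observe, snapshot, calibration, Unreachable, finish_job, regions_of, pinch_z gives the robot as it stands. Calls block until the motion is done:
- movep(position, orientation): joint-space move of the TCP to a pose.
- line_to(position, ori=None, max_speed=0.15): straight line of the TCP; ori=None keeps the orientation; max_speed is the mean speed in m/s.
- movej(angles): joint-space move.
- open_jaws() and clamp(grip_force=None): open the fingers fully, or close them until they stop; grip_force is the grip in N (None keeps the last).
- wait(seconds).
- inverse_kinematics(position, orientation): joint angles nearest the present ones, or None.
- observe(): the state.
- snapshot(name): name is "scene" or "top" or "wrist"; returns the picture (384x512x3 uint8, red, green, blue); there is no depth.
- calibration(name): a dict with "camera_matrix" (3x3 intrinsics, pixels), "R" (3x3) and "t" (3): a world point X has camera coordinates R X + t; the wrist camera has in their place "T_tool_cam" (4x4, takes a point from camera to tool coordinates, whose origin is the TCP and whose axes are the flange's). Camera axes: x right, y down, z forward; pixel columns grow to the right and rows downward; lengths in m; the calibration is good to about 2 mm. A picture is of the moment at which its call begins: read the wrist's pose just before it. calibration takes no time and is no camera call.
A pose or a line that the arm cannot do raises Unreachable and nothing moves.
- finish_job(): hands the job in; it is judged then, once.
Trained networks look in the newest picture that a camera, given by its name, has taken for a name from the list of things; names that differ only in an ending like _2 or _b are one class to them, and where a whole thing is asked for, a point or a joint stands for the part that bears it (a point fixed in the world has none). Each returns a list of dicts, best first, with "confidence" (0 to 1); they miss things now and then, are a little off and sometimes report something else, mostly with a low value. They report only what shows in the picture. A call takes as long as a camera call.
- regions_of(camera, name): "pixels" (384x512 bool, what is visible of it) and "pixel" ([row, column] in pixels, amid what is visible of it).
The state is a dict: "t": time; "joint_pos": joint angles; "qd": joint speeds; "tau": joint torques, N m; "ee_pos": TCP position; "eef_rot": TCP orientation; "wrist_force": force on the tool from outside, world axes, zero at the start; "moment": the same for the moment, N m; "opening": opening from 0.0 (shut) to 1.0 (fully open); "finger_force": force on a finger pad.
Only numpy, scipy, OpenCV 4.12 (cv2) and the standard library are available. Lean on these libraries where they do the work, as an engineer would, in place of code of your own. Each camera call takes 0.05 s, during which the arm holds its last target. There are 200 camera calls.

### The job

Start the loose kitchen timer: stand it squarely on the worktop with its plain nose at the middle of the rubber buffer of the fixed stop, then push the stiff start button in its other end fully home while the timer braces against the buffer, which gives a little. Press firmly but gently, without ramming the timer against the solid stop, and leave the timer standing there at the buffer with its button in, and the things around it where they are.

Things in the scene. Friction and masses are not known exactly. Their poses are not given: they have to be found in the camera images.
- timer: loose kitchen timer: white box with rounded edges, 94 long (its x) x 52 wide (y) x 34 mm high, about 0.24 kg, grey display on top. Origin: centre of its underside; z up. Plain nose at +x, 47 mm from the origin; the start button sticks out of the -x end. Too long to squeeze lengthwise; grip it across its width.
- timer_nose (a point): middle of the timer's plain nose end, 47 mm along its +x from its origin, 18 mm up
- start_button (a joint): grey round push button, 22 mm across, in the timer's -x end, centre 18 mm above its underside. Value: how far it is pushed in along the timer's +x: 0 = out (face 12 mm proud of the end), 0.0065 m = fully in. Starts up to 1 mm in. Stiff (about 7 N; the unbraced timer slides at 1 to 3 N). It stays where it is left: no spring brings it back.
- button_face (a point): centre of the button's outer face, moving with it; 59 mm behind the timer's origin along its -x when fully out
- stop: fixed stop: wooden block 40 deep (x) x 84 wide (y), top 46 mm above the worktop, on a screwed-down steel foot 112 mm wide, with a rubber buffer in front (see stop_face). Origin: on the worktop under the middle of the block's front face; x points into the block (the direction to push), z up.
- stop_face (a point): centre of the unloaded buffer's face, 28 mm in front of the stop's origin (x = -0.028), 20 mm up; does not move with the buffer. The buffer is a flat black pad 56 wide x 26 mm high on a bellows; pushed, it gives up to 16 mm (stiffness not told; at the button's 7 N it still has give left, it goes solid only above 14 N) and springs back when let go.
- garlic: garlic bulb, 53 mm across, 53 tall mm; loose bystander, leave alone; origin: centre of its underside
- tea_light: tea light in a metal cup, 38 mm across, 15 tall mm; loose bystander, leave alone; origin: centre of its underside
- soup_tin: short food tin, 75 mm across, 58 tall mm; loose bystander, leave alone; origin: centre of its underside
- glass_tumbler: clear drinking glass, 81 mm across, 91 tall mm; loose bystander, leave alone; origin: centre of its underside
- salt_jar: small seasoning jar with a white and green cap, 40 mm across, 101 tall mm; loose bystander, leave alone; origin: centre of its underside
- oil_bottle: dark green bottle, 60 mm across, 272 tall mm; loose bystander, leave alone; origin: centre of its underside

How it is judged:
On the way, in this order (a step that is already met when the one before it is completed fails the run):
1. the timer stands square at the buffer, its nose touching or within 20 mm of it, button not yet pressed (x of timer_nose in the frame of stop_face above -0.02 m and y of timer_nose in the frame of stop_face between -0.018 and 0.018 m and angle between the x axis of timer and the x axis of stop, either way round below 0.2 rad and angle between timer's own z axis and vertical below 0.1 rad and height (world z) of timer below 0.006 m and value of joint start_button below 0.003 m), for 0.1 s.
2. the button is fully home while the timer is braced against the stop's buffer (value of joint start_button above 0.0054 m and contact force between timer and stop above 3 N), for 0.05 s.
At the end, for the whole second after the job is handed in: Button at least 5.4 of its 6.5 mm in; timer at rest, upright on the worktop, its nose no more than 25 mm in front of the buffer's unloaded face and within 18 mm of its middle, its long axis within 0.2 rad of the stop's (x of timer_nose in the frame of stop_face above -0.025 m and y of timer_nose in the frame of stop_face between -0.018 and 0.018 m and angle between the x axis of timer and the x axis of stop, either way round below 0.2 rad and angle between timer's own z axis and vertical below 0.1 rad and height (world z) of timer below 0.006 m and value of joint start_button above 0.0054 m and linear speed of timer below 0.02 m/s); the robot touches nothing.
It fails at once if the timer rammed: more than 25 N between timer and stop (contact force between timer and stop above 25 N).
It fails at once if the timer tipped more than 0.7 rad (angle between timer's own z axis and vertical above 0.7 rad).
It fails at once if a bystander moved more than 40 mm or tipped over (distance of any of garlic, tea_light, soup_tin, glass_tumbler, salt_jar, oil_bottle from where it was at the start of the episode above 0.04 m or angle between any of soup_tin, glass_tumbler, salt_jar, oil_bottle's own z axis and vertical above 0.6 rad).
It also fails if it takes over 45 s, if anything falls off the work surface, if the arm or the gripper's body presses on something with over 40 N, if the wrist force passes 120 N, or if a joint passes its speed limit or range.

## Working session

There is one attempt and no reset: what is moved stays moved. The work goes in short steps, each a Python script; the robot and the scene stay as the last script left them, time stands still between calls to the robot, and variables do not carry over. Pictures are saved under pics/ and viewed, at most 10 in all, crops included, and the job is handed in when it is done.

```bash
mkdir -p pics; ls; cat > s1.py <<'E'
from cell import *
import cv2, numpy as np
for c in ("scene","top"):
    im=snapshot(c); cv2.imwrite(f"pics/{c}0.png",cv2.cvtColor(im,cv2.COLOR_RGB2BGR))
    k=calibration(c); K,R,t=map(np.array,(k["camera_matrix"],k["R"],k["t"])); print(c,(-R.T@t).round(3))
    for n in ("timer","stop","garlic","tea_light","soup_tin","glass_tumbler","salt_jar","oil_bottle"):
        for r in regions_of(c,n)[:2]:
            p=r["pixel"]; d=R.T@np.linalg.inv(K)@[p[1],p[0],1]; C=-R.T@t
            X=C+d*(0.02-C[2])/d[2]
            print(n,round(r["confidence"],2),np.round(p),r["pixels"].sum(),X.round(3))
print(observe()["t"],pinch_z)
E
python3 s1.py
```

```text
pics
scene [ 0.017 -0.406  0.688]
timer 0.63 [276. 328.] 1291 [ 0.434 -0.361  0.02 ]
stop 0.81 [208. 203.] 1075 [ 0.464 -0.023  0.02 ]
garlic 0.52 [191. 281.] 271 [ 0.611 -0.166  0.02 ]
garlic 0.18 [276. 327.] 1282 [ 0.433 -0.359  0.02 ]
tea_light 0.45 [209. 313.] 168 [ 0.593 -0.263  0.02 ]
soup_tin 0.93 [178. 249.] 822 [ 0.613 -0.071  0.02 ]
glass_tumbler 0.66 [145. 243.] 954 [0.727 0.013 0.02 ]
salt_jar 0.74 [173. 142.] 604 [0.489 0.195 0.02 ]
oil_bottle 0.67 [193. 281.] 282 [ 0.605 -0.168  0.02 ]
oil_bottle 0.55 [133. 151.] 2300 [0.638 0.288 0.02 ]
top [ 0.38  -0.131  1.216]
timer 0.55 [223. 324.] 628 [ 0.446 -0.349  0.02 ]
stop 0.72 [216. 211.] 736 [ 0.469 -0.027  0.02 ]
garlic 0.75 [171. 260.] 213 [ 0.599 -0.166  0.02 ]
tea_light 0.34 [223. 143.] 294 [0.45  0.168 0.02 ]
soup_tin 0.77 [168. 227.] 586 [ 0.609 -0.07   0.02 ]
soup_tin 0.35 [227. 328.] 678 [ 0.436 -0.359  0.02 ]
glass_tumbler 0.67 [134. 201.] 757 [0.708 0.007 0.02 ]
salt_jar 0.71 [223. 144.] 316 [0.45  0.164 0.02 ]
oil_bottle 0.93 [184. 124.] 1169 [0.561 0.226 0.02 ]
0.9 0.0187
```

```bash
python3 -c "
import cv2
a=cv2.imread('pics/scene0.png')[120:320,100:400]; cv2.imwrite('pics/a.png',cv2.resize(a,(800,533),interpolation=2))
b=cv2.imread('pics/top0.png')[120:280,100:360]; cv2.imwrite('pics/b.png',cv2.resize(b,(780,480),interpolation=2))"
```

```text
(no output)
```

View pics/a.png

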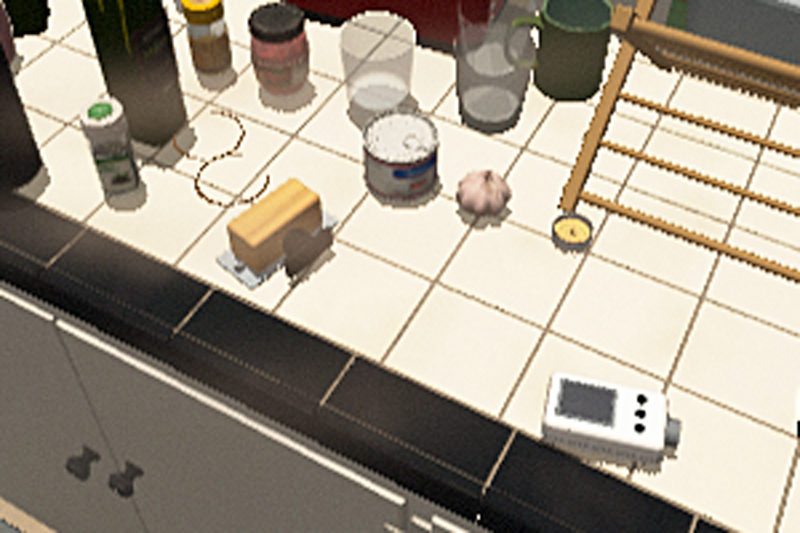

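View pics/b.png

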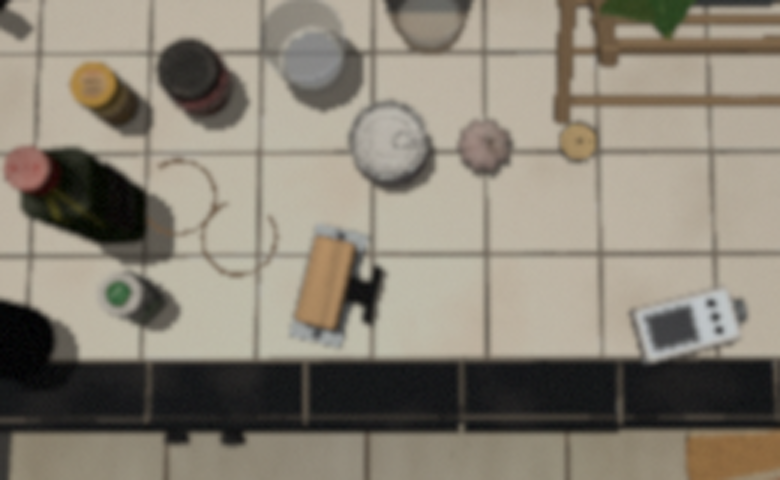

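The scene crop shows the timer at about (610,420) with its button to the right. The wooden stop is at (275,225), its buffer facing the timer. In the top crop the timer is at (688,325) with its button at (738,308), and the buffer pad is at (370,295). The path between them is clear. Next I take wrist views of both and fit their poses.

```bash
cat > h.py <<'E'
from cell import *
import cv2, numpy as np
from scipy.optimize import minimize
from scipy.spatial.transform import Rotation as Ro
def quat(R): q=Ro.from_matrix(R).as_quat(); return [q[3],q[0],q[1],q[2]]
def down(yaw): # tool z down, tool x along yaw
    c,s=np.cos(yaw),np.sin(yaw); return quat(np.array([[c,s,0],[s,-c,0],[0,0,-1.]]))
def best_down(pos,yaw):
    "half-turn equivalent with the smaller last joint"
    o=[(abs(j[5]),down(y)) for y in (yaw,yaw+np.pi) if (j:=inverse_kinematics(pos,down(y))) is not None]
    return min(o,key=lambda a:a[0])[1]
def cam(c):
    k=calibration(c); K=np.array(k["camera_matrix"])
    if c!="wrist": return K,np.array(k["R"]),np.array(k["t"])
    o=observe(); w,x,y,z=o["eef_rot"]; T=np.eye(4); T[:3,:3]=Ro.from_quat([x,y,z,w]).as_matrix(); T[:3,3]=o["ee_pos"]
    T=np.linalg.inv(T@np.array(k["T_tool_cam"])); return K,T[:3,:3],T[:3,3]
def shot(c,fn):
    k=cam(c); im=snapshot(c); cv2.imwrite(fn,im[...,::-1]); return k,im
def proj(k,X): p=(k[1]@np.asarray(X).T).T+k[2]; p=p@k[0].T; return p[:,:2]/p[:,2:]
def corners(p,box):
    P=np.array([[x,y,z] for x in box[0] for y in box[1] for z in box[2]]); c,s=np.cos(p[2]),np.sin(p[2])
    return np.c_[p[0]+c*P[:,0]-s*P[:,1],p[1]+s*P[:,0]+c*P[:,1],P[:,2]]
def raster(p,k,boxes,S=4):
    m=np.zeros((384*S,512*S),np.uint8)
    for b in boxes: cv2.fillConvexPoly(m,cv2.convexHull(((proj(k,corners(p,b))+.5)*S).round().astype(np.int32)),1)
    return m>0
def fit(views,boxes,p0,S=4):
    up=[(k,cv2.resize(m.astype(np.uint8),None,fx=S,fy=S,interpolation=0)>0) for k,m in views]
    def loss(p):
        return sum(1-(a&m).sum()/(a|m).sum() for k,m in up for a in [raster(p,k,boxes,S)])/len(up)
    r=minimize(loss,p0,method="Nelder-Mead",options=dict(initial_simplex=np.array([p0]+[np.array(p0)+d for d in np.diag([.015,.015,.15])]),xatol=1e-4,fatol=1e-4))
    return r.x,1-r.fun
E
cat > s2.py <<'E'
from h import *
print(np.array(calibration("wrist")["T_tool_cam"]).round(3))
for n,p,y in (("stop",[.455,-.06,.26],np.radians(72)),("timer",[.436,-.36,.24],np.radians(107))):
    movep(p,best_down(p,y)); k,im=shot("wrist",f"pics/w_{n}.png")
    r=regions_of("wrist",n); print(n,[(round(a["confidence"],2),a["pixel"],a["pixels"].sum()) for a in r], observe()["joint_pos"])
    np.savez(n,K=k[0],R=k[1],t=k[2],im=im,m=r[0]["pixels"] if r else 0)
a=np.hstack([cv2.imread(f"pics/w_{n}.png") for n in ("stop","timer")]); cv2.imwrite("pics/c.png",cv2.resize(a,(800,300),interpolation=3))
E
python3 s2.py
```

```text
[[-0.    -0.948 -0.319  0.082]
 [ 1.    -0.     0.    -0.001]
 [-0.    -0.319  0.948 -0.171]
 [ 0.     0.     0.     1.   ]]
stop [(0.89, [184.0, 251.8], np.int64(3381))] [-1.31875768e-01  2.87982511e-02 -2.61120212e-01  1.28095665e+00
 -7.64881153e-05 -1.38756805e+00]
timer [(0.73, [158.1, 252.1], np.int64(3079))] [-6.89364250e-01  2.35928839e-01 -6.64403157e-02  1.26822397e+00
  1.37374320e-04  5.83502354e-01]
```

View pics/c.png

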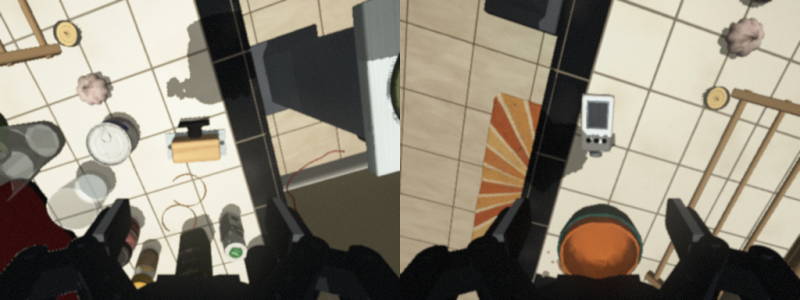

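The wrist pictures show the stop at about (195,145) with its buffer up-image. The timer is at (598,125) with its button toward the bottom of the picture, and the bowl is well behind it.

```bash
cat > s3.py <<'E'
from h import *
def load(n): d=np.load(n+".npz"); return (d["K"],d["R"],d["t"]),d["im"],d["m"]
tb=[((-.047,.047),(-.026,.026),(0,.034)),((-.058,-.047),(-.011,.011),(.007,.029))]
sb=[((0,.04),(-.042,.042),(.006,.046))]
kt,it,mt=load("timer"); ks,is_,ms=load("stop")
p,q=fit([(kt,mt)],tb,[.436,-.36,np.radians(107)]); print("timer",p.round(4),q)
hsv=cv2.cvtColor(is_,cv2.COLOR_RGB2HSV); near=cv2.dilate(ms.astype(np.uint8),np.ones((7,7)))>0
w=(cv2.inRange(hsv,(8,90,60),(28,255,255))>0)&near; print(w.sum(),ms.sum())
s,q2=fit([(ks,w)],sb,[.47,-.02,np.radians(72)]); print("stop wood",s.round(4),q2)
full=sb+[((-.028,-.02),(-.028,.028),(.007,.033)),]
def draw(im,k,p,bs):
    v=cv2.resize(im,None,fx=4,fy=4,interpolation=2)[...,::-1].copy()
    for b in bs: cv2.polylines(v,[cv2.convexHull(((proj(k,corners(p,b))+.5)*4).round().astype(np.int32))],1,(255,0,255),1)
    c=(proj(k,[[p[0],p[1],.02]])[0]*4).astype(int); return v[max(c[1]-260,0):c[1]+260,c[0]-200:c[0]+200]
a=draw(is_,ks,s,full); b=draw(it,kt,p,tb); h=min(len(a),len(b)); cv2.imwrite("pics/d.png",np.hstack([a[:h],b[:h]]))
# second opinion from the top camera
k=cam("top")
im=cv2.imread("pics/top0.png")[...,::-1]
snapshot("top")
for n,bx,p0 in (("timer",tb,p),("stop",sb,s)):
    r=regions_of("top",n)[0]; m=r["pixels"]
    if n=="stop":
        m=(cv2.inRange(cv2.cvtColor(np.ascontiguousarray(im),cv2.COLOR_RGB2HSV),(8,70,60),(28,255,255))>0)&(cv2.dilate(m.astype(np.uint8),np.ones((5,5)))>0)
    print("top",n,[x.round(4) if hasattr(x,'round') else x for x in fit([(k,m)],bx,p0)])
np.savez("pose",timer=p,stop=s)
E
python3 s3.py
```

```text
timer [ 0.4333 -0.3554  1.8196] 0.9457340448074589
1870 3381
stop wood [ 0.4686 -0.0364  1.3618] 0.8383535543164561
top timer [array([ 0.4326, -0.3583,  1.8288]), np.float64(0.9264)]
top stop [array([ 0.4695, -0.0376,  1.3476]), np.float64(0.8836)]
```

View pics/d.png

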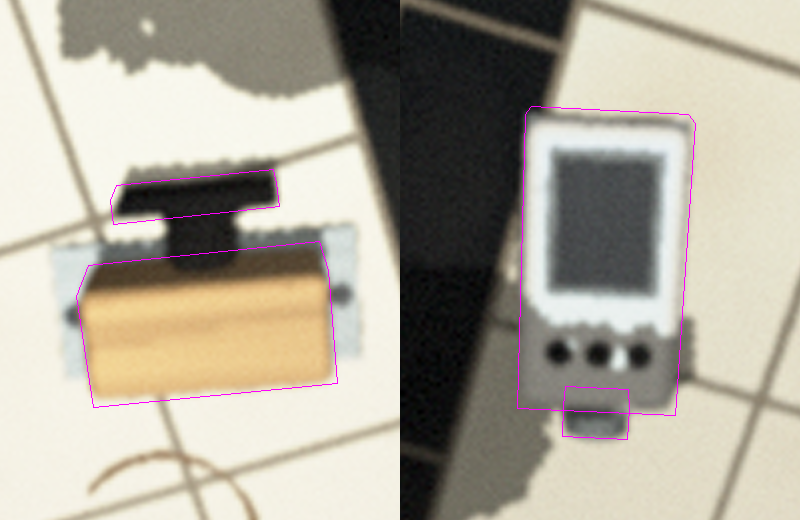

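```bash
cat > s4.py <<'E'
from h import *
d=np.load("pose.npz"); p=d["timer"]; s=np.array([.469,-.037,1.355]); p=(p+[.4326,-.3583,1.8288])/2
u=np.array([np.cos(s[2]),np.sin(s[2])]); g=s[:2]+u*(-.028-.006-.047)
print(p,g)
ok=[]
for h in (0,np.pi):
    a=inverse_kinematics([*p[:2],.004],down(p[2]+h)); b=inverse_kinematics([*g,.004],down(s[2]+h))
    if a is not None and b is not None: ok.append((max(abs(a[5]),abs(b[5])),h))
h=min(ok)[1]; print(ok)
movep([*p[:2],.10],down(p[2]+h)); line_to([*p[:2],.004],max_speed=.08)
clamp(30); o=observe(); print("grip",o["opening"],o["finger_force"],o["wrist_force"].round(1) if hasattr(o["wrist_force"],'round') else o["wrist_force"])
line_to([*p[:2],.03],max_speed=.06)
pre=g-u*.05
line_to([*pre,.03],down(s[2]+h),max_speed=.12)
line_to([*g,.03],max_speed=.06)
o=observe(); print("carry",o["opening"],o["finger_force"],o["t"])
k,im=shot("top","pics/e1.png"); k2,im2=shot("scene","pics/e2.png")
np.savez("plan",s=s,u=u,g=g,h=h)
c=(proj(k,[[*g,.03]])[0]).astype(int); c2=proj(k2,[[*g,.03]])[0].astype(int)
cr=lambda i,c:cv2.resize(i[c[1]-50:c[1]+50,c[0]-50:c[0]+50,::-1],(400,400),interpolation=2)
cv2.imwrite("pics/e.png",np.hstack([cr(im,c),cr(im2,c2)]))
E
python3 s4.py
```

```text
[ 0.4329538  -0.35683104  1.82418967] [ 0.45165585 -0.1161213 ]
[(np.float64(1.5349416699434224), 0), (np.float64(2.513500483030892), 3.141592653589793)]
grip 0.0012698263161152802 6.386331233661622 [-1.3 -0.2 12.5]
carry -0.002687897010292968 0.0 11.525
```

View pics/e.png

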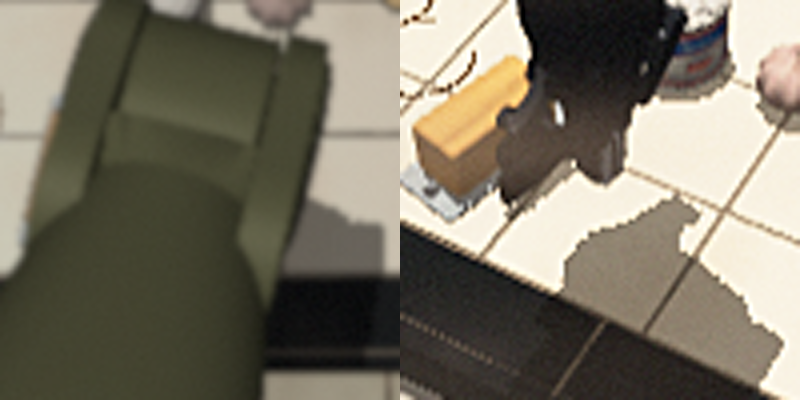

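The pictures show the gripper shut and empty over the stop at (560,130), so the grasp missed. I'll look at where the timer is now.

```bash
cat > s5.py <<'E'
from h import *
q=[.43,-.30,.26]; movep([.44,-.2,.2],down(np.radians(77))); movep([.435,-.37,.24],down(1.82))
k,im=shot("wrist","pics/f1.png"); r=regions_of("wrist","timer"); print([(a["confidence"],a["pixel"],a["pixels"].sum()) for a in r])
tb=[((-.047,.047),(-.026,.026),(0,.034)),((-.058,-.047),(-.011,.011),(.007,.029))]
print(fit([(k,r[0]["pixels"])],tb,[.433,-.357,1.82]),observe()["opening"])
cv2.imwrite("pics/f.png",np.hstack([im[...,::-1],cv2.imread("pics/e2.png")])[:, :])
open_jaws(); print(observe()["opening"])
k3,im3=shot("scene","pics/f3.png")
a=cv2.resize(im3[200:350,230:430,::-1],(400,300),interpolation=2)
cv2.imwrite("pics/f.png",np.hstack([cv2.resize(im[...,::-1],(400,300)),a]))
E
python3 s5.py
```

```text
[(0.62, [152.1, 255.7], np.int64(3174))]
(array([ 0.43315755, -0.35560906,  1.83081209]), np.float64(0.9531520674851246)) 0.00044911909322987076
0.9992778495772241
```

View pics/f.png

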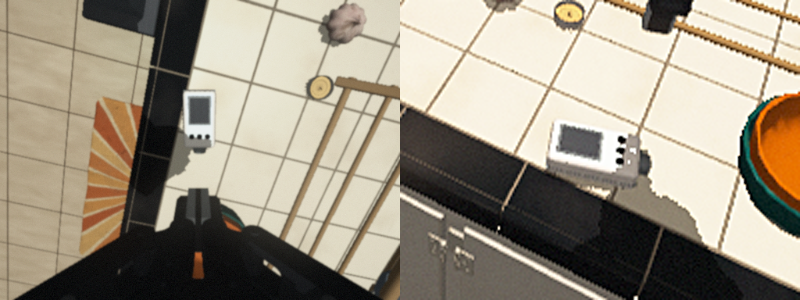

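The timer is unmoved, at wrist pixel (255,152), with its button toward the gripper. I'll descend again in steps, logging pose and forces.

```bash
cat > s6.py <<'E'
from h import *
p=[.433,-.3565]
movep([*p,.10],down(1.828))
for z in (.07,.05,.035,.02,.01,.004):
    line_to([*p,z],max_speed=.06); o=observe(); print(z,np.round(o["ee_pos"],4),np.round(o["wrist_force"],1),round(o["opening"],3))
    if np.linalg.norm(o["wrist_force"])>8: break
k,im=shot("scene","pics/g3.png"); a=cv2.resize(im[200:350,230:430,::-1],(400,300),interpolation=2)
k,im=shot("wrist","pics/g1.png")
cv2.imwrite("pics/g.png",np.hstack([cv2.resize(im[...,::-1],(400,300)),a]))
E
python3 s6.py
```

```text
0.07 [ 0.4329 -0.3564  0.0698] [-0.1  0.5  0.9] 0.995
0.05 [ 0.4326 -0.3562  0.0495] [ 0.1 -0.2  0.8] 0.997
0.035 [ 0.4325 -0.3561  0.0344] [-0.8 -0.4 -0.5] 0.998
0.02 [ 0.4325 -0.3561  0.0194] [-0.2 -0.1 -0. ] 0.999
0.01 [ 0.4326 -0.3562  0.0095] [-0.6 -0.5  0.2] 1.003
0.004 [ 0.4327 -0.3562  0.0036] [-0.   1.1 -0.1] 0.996
```

View pics/g.png

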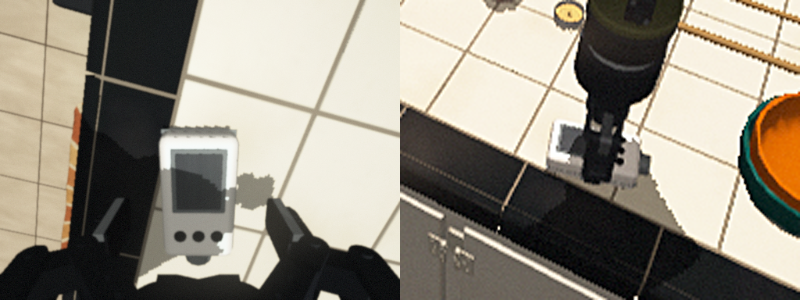

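```bash
cat > s7.py <<'E'
from h import *
p=[.433,-.3565]
line_to([*p,-.002],max_speed=.03); o=observe(); print(np.round(o["ee_pos"],4),np.round(o["wrist_force"],1))
clamp(22); o=observe(); print(o["opening"],o["finger_force"],np.round(o["wrist_force"],1),np.round(o["ee_pos"],4))
shot("scene","pics/h3.png"); k,im=shot("wrist","pics/h1.png"); a=cv2.imread("pics/h3.png")
cv2.imwrite("pics/h.png",np.hstack([cv2.resize(im[...,::-1],(400,300)),cv2.resize(a[200:350,230:430],(400,300),interpolation=2)]))
print(o["t"])
E
python3 s7.py
```

```text
[ 0.4327 -0.3563 -0.0023] [ 0.  -0.3  0.9]
0.5934242000504351 23.046266734600067 [0.2 1.4 3.2] [ 0.4331 -0.3566 -0.0017]
18.075
```

```bash
cat > s8.py <<'E'
from h import *
d=np.load("plan.npz"); s,u,g,h=d["s"],d["u"],d["g"],float(d["h"])
line_to([.433,-.3565,.018],max_speed=.05); o=observe(); print("lift",o["opening"],np.round(o["wrist_force"],1))
line_to([*(g-u*.04),.018],down(s[2]),max_speed=.12); line_to([*g,.018],max_speed=.06)
o=observe(); print("carry",o["opening"],np.round(o["ee_pos"],4),np.round(o["wrist_force"],1),o["t"])
line_to([*g,-.0015],max_speed=.03); o=observe(); print("down",o["opening"],np.round(o["ee_pos"],4),np.round(o["wrist_force"],1),o["t"])
open_jaws(); line_to([*g,.07],max_speed=.12)
b=g-u*.12; line_to([*b,.09],max_speed=.15)
k,im=shot("wrist","pics/i1.png"); r=regions_of("wrist","timer")
tb=[((-.047,.047),(-.026,.026),(0,.034)),((-.058,-.047),(-.011,.011),(.007,.029))]
if r:
    f,q=fit([(k,r[0]["pixels"])],tb,[*g,s[2]]); c=f[:2]-s[:2]
    print("timer",f.round(4),q,"nose along/lat rel face",c@u+.047+.028,c@[-u[1],u[0]],f[2]-s[2])
cv2.imwrite("pics/i.png",cv2.resize(im[...,::-1],(640,480)))
print(observe()["t"])
E
python3 s8.py
```

```text
lift 0.5965310281897291 [ 0.3 -0.6 -2. ]
carry 0.5989550475953361 [ 0.4517 -0.1161  0.018 ] [-0.1 -0.1 -2. ] 21.375
down 0.5989359694082662 [ 0.4515 -0.1161 -0.0016] [-0.8 -0.8 -1.6] 22.175
timer [ 0.4513 -0.1152  1.3547] 0.9633284513771382 nose along/lat rel face -0.005198630547431107 0.0005323629067506158 -0.0002886116127789329
24.425
```

View pics/i.png

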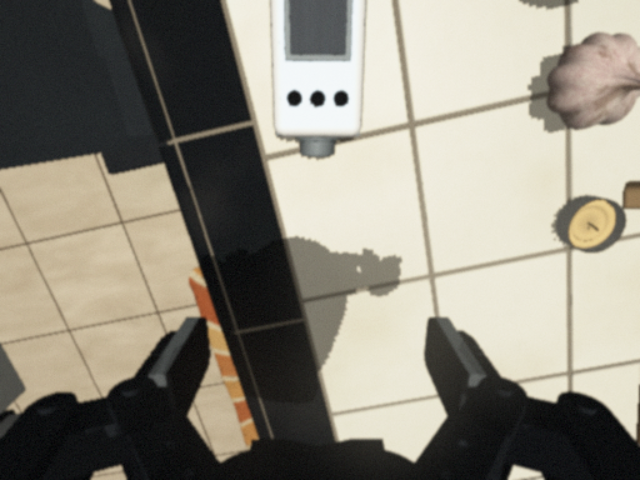

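The timer is placed squarely, its button at (317,147) and still proud. The fit puts the nose 5 mm short of the buffer and 0.5 mm off its middle. Now I press with the fingers shut, watching the force.

```bash
cat > s9.py <<'E'
from h import *
d=np.load("plan.npz"); s,u,g=d["s"],d["u"],d["g"]; t0=g+u*.0005
clamp(20)
P=lambda x,z=.008:[*(t0+u*x),z]
line_to(P(-.085,.05),max_speed=.15); line_to(P(-.085),max_speed=.08)
F0=np.array(observe()["wrist_force"]); x=-.085; log=[]; n=0
line_to(P(-.073),max_speed=.03); x=-.073
while x<-.03:
    x+=.001; line_to(P(x),max_speed=.02); o=observe()
    F=-(np.array(o["wrist_force"])-F0)[:2]@u; a=(np.array(o["ee_pos"])[:2]-t0)@u
    log.append((round(x*1e3,1),round(a*1e3,1),round(F,1))); n=n+1 if F>11 else 0
    if n>=2 or F>14 or o["t"]>41: break
wait(.1); o=observe(); print(log); print(-(np.array(o["wrist_force"])-F0)[:2]@u,o["t"])
E
python3 s9.py
```

```text
[(-72.0, np.float64(-72.0), np.float64(-0.8)), (-71.0, np.float64(-71.0), np.float64(-0.1)), (-70.0, np.float64(-70.0), np.float64(0.8)), (-69.0, np.float64(-68.9), np.float64(-0.1)), (-68.0, np.float64(-68.0), np.float64(0.3)), (-67.0, np.float64(-66.9), np.float64(0.3)), (-66.0, np.float64(-66.0), np.float64(0.2)), (-65.0, np.float64(-64.9), np.float64(0.6)), (-64.0, np.float64(-63.9), np.float64(-0.0)), (-63.0, np.float64(-62.9), np.float64(0.4)), (-62.0, np.float64(-62.0), np.float64(-0.3)), (-61.0, np.float64(-61.0), np.float64(0.0)), (-60.0, np.float64(-60.0), np.float64(-0.4)), (-59.0, np.float64(-58.9), np.float64(0.2)), (-58.0, np.float64(-57.9), np.float64(-0.3)), (-57.0, np.float64(-56.9), np.float64(0.1)), (-56.0, np.float64(-55.9), np.float64(-0.8)), (-55.0, np.float64(-54.9), np.float64(-0.6)), (-54.0, np.float64(-54.0), np.float64(0.5)), (-53.0, np.float64(-53.0), np.float64(0.5)), (-52.0, np.float64(-51.9), np.float64(-0.4)), (-51.0, np.float64(-51.0), np.float64(-0.2)), (-50.0, np.float64(-50.0), np.float64(-0.6)), (-49.0, np.float64(-49.0), np.float64(-0.7)), (-48.0
[... 188 characters left out ...]
loat64(-43.9), np.float64(-1.1)), (-43.0, np.float64(-43.0), np.float64(-0.0)), (-42.0, np.float64(-41.9), np.float64(-0.6)), (-41.0, np.float64(-41.0), np.float64(0.8)), (-40.0, np.float64(-40.0), np.float64(-0.8)), (-39.0, np.float64(-38.9), np.float64(-0.1)), (-38.0, np.float64(-37.9), np.float64(-1.1)), (-37.0, np.float64(-36.9), np.float64(-0.0)), (-36.0, np.float64(-36.0), np.float64(0.2)), (-35.0, np.float64(-34.9), np.float64(0.7)), (-34.0, np.float64(-34.0), np.float64(-0.3)), (-33.0, np.float64(-33.0), np.float64(0.6)), (-32.0, np.float64(-32.0), np.float64(0.4)), (-31.0, np.float64(-31.0), np.float64(-0.6)), (-30.0, np.float64(-29.9), np.float64(-0.6))]
-0.11099612985175132 37.775
```

```bash
cat > s10.py <<'E'
from h import *
o=observe(); print(o["opening"],o["finger_force"],np.round(o["ee_pos"],4),o["t"])
k,im=shot("wrist","pics/j1.png"); k,a=shot("scene","pics/j3.png")
cv2.imwrite("pics/j.png",np.hstack([cv2.resize(im[...,::-1],(400,300)),cv2.resize(a[170:290,150:310,::-1],(400,300),interpolation=2)]))
E
python3 s10.py
```

```text
0.0002657975982520614 0.0 [ 0.4454 -0.1449  0.008 ] 37.775
```

View pics/j.png

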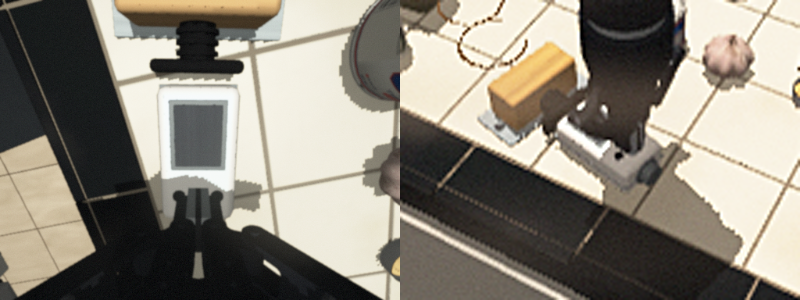

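The picture shows the shut fingertips passing just above the timer at (198,200). The timer is untouched, with its nose at (198,82) facing the buffer. So the real tips sit about 28 mm above the nominal TCP, which also explains the first missed grasp. I'll redo the press about 24 mm lower, guarded by force.

```bash
cat > s11.py <<'E'
from h import *
d=np.load("plan.npz"); s,u,g=d["s"],d["u"],d["g"]; t0=g+u*.0005
P=lambda x,z:[*(t0+u*x),z]
line_to(P(-.080,.008),max_speed=.2); F0=np.array(observe()["wrist_force"]); print(observe()["t"])
zz=.008
for z in (-.006,-.015):
    line_to(P(-.080,z),max_speed=.1); o=observe(); zz=z; dF=np.array(o["wrist_force"])-F0; print(z,dF.round(1),o["t"])
    if np.linalg.norm(dF)>6: zz=z+.004; line_to(P(-.080,zz)); break
line_to(P(-.066,zz),max_speed=.06); x=-.066; log=[]
st=.002
while x<-.038:
    o=observe(); F=-(np.array(o["wrist_force"])-F0)[:2]@u
    log.append((round(x*1e3,1),round(float((np.array(o["ee_pos"])[:2]-t0)@u)*1e3,1),round(float(F),1)))
    if F>10.5 or o["t"]>42.2: break
    st=.001 if F>8.3 else .002
    x+=st; line_to(P(x,zz),max_speed=.03)
wait(.06); o=observe(); print(log,zz); print(-(np.array(o["wrist_force"])-F0)[:2]@u,o["t"])
E
python3 s11.py
```

```text
38.275
-0.006 [ 1.4 -0.9 -0.2] 38.5667
-0.015 [ 0.3 -0.8  0. ] 38.8167
[(-66.0, -65.5, 0.7), (-64.0, -63.9, 0.2), (-62.0, -62.4, 3.1), (-60.0, -60.6, 5.8), (-58.0, -58.7, 5.9), (-56.0, -56.9, 6.1), (-54.0, -54.9, 7.1), (-52.0, -52.9, 6.1), (-50.0, -51.3, 7.3), (-48.0, -49.8, 9.7), (-47.0, -49.1, 10.9)] -0.015
11.067690031721174 41.7583
```

```bash
cat > s12.py <<'E'
from h import *
d=np.load("plan.npz"); u,g,s=d["u"],d["g"],d["s"]; t0=g+u*.0005
line_to([*(t0-u*.092),-.015],max_speed=.09); print(observe()["t"])
k,im=shot("wrist","pics/k1.png"); r=regions_of("wrist","timer"); print(observe()["t"])
tb=[((-.047,.047),(-.026,.026),(0,.034)),((-.0525,-.047),(-.011,.011),(.007,.029))]
if r:
    f,q=fit([(k,r[0]["pixels"])],tb,[*g,s[2]]); c=f[:2]-s[:2]; print(q,c@u+.075,c@[-u[1],u[0]],f[2]-s[2])
cv2.imwrite("pics/k.png",cv2.resize(im[...,::-1],(640,480)))
E
python3 s12.py
```

```text
42.4083
42.5083
0.9479079824927052 0.0032603403631062955 0.0015349252831959794 -0.010712579680286938
```

View pics/k.png

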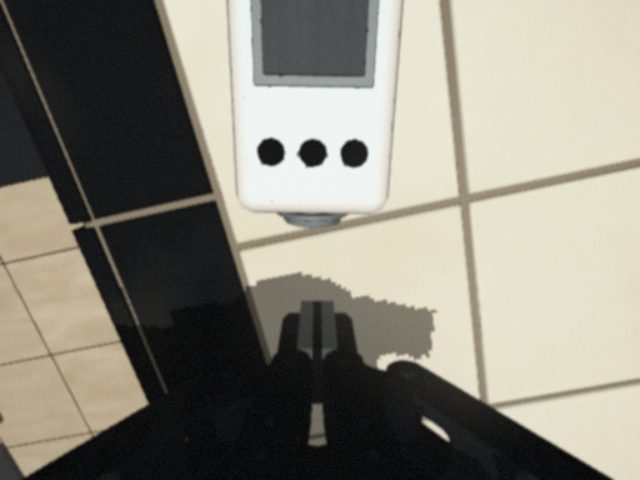

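The button at (315,219) is now nearly flush with the end. The timer stands square at the buffer and the fingers are clear of it, so I hand in.

```bash
python3 -c "
from cell import *
print(finish_job())"
```

```text
the job is handed in; nothing more can be done
None
```

I handed the job in at about 42.5 s; the timer stands square at the buffer, the last wrist picture shows the button nearly flush, and the press ended at about 11 N with the force still rising past the button's 6–7 N, so it should be fully home, though the hand-in returned no verdict.

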